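Hang the bail pail on the dish-rack spring hanger

ROBOT

A 6-joint arm with a two-finger parallel gripper is mounted at the origin on the work surface. World frame = base frame: x ahead of the robot, y to its left, z up, the work surface at z = 0. Lengths are in m, angles in rad, forces in N, time in s.
With the tool pointing down it reaches from about 0.375 to 0.975 m from the base axis. Payload 3.8 kg.
Tool frame: the origin (TCP) lies midway between the tips of the shut fingers; the grasp point (between the pads) lies 19 mm behind it; z points along the fingers, y is the line along which they close (so a half turn about z gives the same grasp; the last joint's range is limited). The gripper opens to 85 mm and grips with 20 to 120 N. Pads are 22 mm wide; open, the fingers measure 114 mm over their backs; the gripper's body (76 mm by 85 mm) begins 54 mm behind the grasp point. The pads swing forward as they close: fully open they stand 13 mm farther back than shut.
Start: joints at [-1.175, 0.264, 1.604, -0, 1.274, -0.037], TCP at [0.283, -0.613, 0.231] pointing down, gripper open.
Joint ranges: [-2.63, 2.63], [-0.94, 2.18], [0.31, 2.57], [-1.31, 4.45], [0, 2.66], [-2.55, 2.55]. Speed limits (rad/s): [2.57, 2.57, 3.14, 3.14, 3.14, 3.14].

INTERFACE

Orientations are given as a rotation vector (axis times angle).
In Python, from workcell import bot, imaging gives the robot as it stands.
- The arm moves only by the tool step_arm, never from a script. Its argument "series" is a list of rows, each an object of numbers: "grip": the closure, from -1 (fully open) to 1 (shut); "x", "y", "z": the shift along the tool's x, y, z normalised to -1 to 1, where 1 is 500 mm; "ax", "ay", "az": the turn, a rotation vector about the tool's x, y, z normalised to -1 to 1, where 1 is 30 degrees. A call has 1 to 12 rows; each row is the pose to reach, as a shift and turn from the pose commanded when the call began, along the tool's axes at that moment; what a row does not reach only later rows make up. A row lasts 1/10 s, in which the tool goes at most 50 mm and 8.59 degrees, less where a joint would pass 70% of its speed; a pose out of reach is approached as far as the arm can. A call with a number of a shift or a turn outside -1 to 1 is refused whole. A call with a gripper value outside its range is refused whole. The fingers move at their own pace and stop on an object; "force" is the grip in N (left out, the last holds). Time passes only in rows, so rows that repeat a pose let the fingers close. It gives the time, the measured TCP pose, the force, the opening and the grip force at its end, in the units of the state.
- bot.read_state(): the state, without advancing time (a new reading comes with each control period).
- imaging.read_camera(name): name is "scene" or "side" or "wrist"; returns a dict with "img" (384x512x3 uint8, red, green, blue), "fx", "fy", "cx", "cy" (pixels), "R" (3x3) and "t" (3): a world point X has camera coordinates R X + t. Camera axes: x right, y down, z forward; pixel columns grow to the right and rows downward; lengths in m; the calibration is good to about 2 mm. The wrist camera is an equidistant fisheye: a pixel r from the principal point sees the ray r / f radians off the axis. A picture is of the moment at which its call begins. There is no depth.
- bot.finish_job(): hands the job in; it is judged then, once.
The state is a dict: "time": time; "q": joint angles; "joint_vel": joint speeds; "joint_torque": joint torques, N m; "tool_pos": TCP position; "tcp_rot": TCP orientation; "wrist_force": force on the tool from outside, world axes, zero at the start; "torque": the same for the moment, N m; "width": opening from 0.0 (shut) to 1.0 (fully open); "grip_force": force on a finger pad.
Only numpy, scipy, OpenCV 4.12 (cv2) and the standard library are available. Lean on these libraries where they do the work, as an engineer would, in place of code of your own. Each camera call takes 0.05 s, during which the arm holds its last target. There are 200 camera calls.

TASK

Swing the folded-down wire bail of the small steel pail upright while the pail stays standing on the shelf, then carry the pail by its bail to the blue spring hanger on the front of the dish rack and press the bail's wire down past both sprung rollers until it rests in both seats, and let the pail hang there. Feel for the rollers and the seats and press gently: do not drop the pail on the hanger or force it, and leave the plates, bowl, tumbler, soap bottle and brush where they are.

Things in the scene. Friction and masses are not known exactly. Their poses are not given: they have to be found in the camera images.
- pail: Small open steel pail, about 0.30 to 0.45 kg, loose. Origin at the centre of its underside, z up. 65 mm high, outer radius 47 mm at the foot and 52 mm at the rim bead. The bail's pivots lie at y = +56 and -56 mm, 58 mm above the underside. It slides or tips if the bail is pushed towards it (keep the bail lightly pulled while it swings).
- bail (a joint): Angle of the U-shaped steel wire bail: 0 = upright, positive = swung down to the pail's -x side (1.6 to 1.8 = folded, the start). Legs at y = +-56 mm; its straight top runs along the pail's y, 95 mm from the pivots: at angle a it is at x = -95 sin a, z = 58 + 95 cos a mm in the pail's frame. Wire 5 mm thick. About 0.6 N at the top swings it; it stays where left.
- grip (a point): Middle of the bail's top. A red rubber grip sleeve, 12 mm in diameter and 28 mm long, turns freely about the wire here, so the bail can swing and the pail hang plumb while the sleeve is pinched. Bare wire shows on each side of it.
- hanger: Blue spring hanger on the dish rack's front edge (rack front 90 mm behind, at +x). z up, -x towards the robot; the bail's top wire must end lying along its y, either way round. Two arms 8 mm wide at y = +-30 mm (52 mm free between) point to -x and end at x = -14 mm; they go through the bail, under its top. Origin: midway between the seats, centre of the seated wire if the head is at its LOWEST.
- bowl: Ceramic bowl with blue flowers, 116 mm across, 52 mm high; origin under its centre. Bystander.
- tumbler: Steel tumbler, 70 mm across, 95 mm high; origin under its centre. Bystander.
- soap: Green dish-soap bottle, 62 mm across, 170 mm high; origin under its centre. Bystander.
- brush: Washing-up brush lying on the shelf; origin under its middle. Bystander.
- plate1: Lowest of four steel quarter plates, 170 mm across, 8 mm each, stacked on the rack's upper tier (146 mm above the shelf); origin under its centre. Bystander. The rack is 220 mm deep, 340 mm wide and 180 mm high.
- plate2: Second plate of the stack. Bystander.
- plate3: Third plate of the stack. Bystander.
- plate4: Top plate of the stack. Bystander.
- seat_l (a point): Seat on the arm at y = +30 mm of the hanger: centre of the seated wire with the head at its LOWEST. The head (arms, seats, rollers) is clamped 0 to 30 mm higher; that differs every time and is not in any reading: find it by feel. Open upwards: back wall at x = +4.8 mm with a lead-in leaning back to x = +14 mm, 21 mm up. The arm is 11 mm deep below the wire.
- seat_r (a point): The like seat at y = -30 mm. In front of each seat a sprung red catch (top 10 mm above the seated wire) has a steel roller, 8 mm thick, axis at x = -2.8 mm, 6 mm above the seated wire. Passing both takes about 9 to 16 N in all on the hanger, more than the pail weighs; the wire then drops onto the seats, where force rises 8 N per mm (sprung arms). 20 N seats it; 30 N is too much.
Not all that is in view belongs to the job. Leave any yellow look-alike of the pail alone.

How it is judged:
On the way:
1. the bail is raised to within 0.25 rad of upright while the pail stands on the shelf (value of joint bail between -0.25 and 0.25 rad and height (world z) of pail below 0.008 m and angle between pail's own z axis and vertical below 0.12 rad), for 0.1 s.
At the end, for the whole second after the job is handed in: The pail hangs clear of the shelf (underside more than 20 mm up), within 0.3 rad of level and at rest (under 0.05 m/s), with the bail's wire resting on both seats of the hanger (over 0.2 N on each) and the middle of the bail's top within 15 mm of the hanger's origin in plan; the robot has let go (contact force between each of cradle_c0, cradle_c4 and pail above 0.2 N and horizontal distance between grip and hanger below 0.015 m and height (world z) of pail above 0.02 m and angle between pail's own z axis and vertical below 0.3 rad and linear speed of pail below 0.05 m/s and contact force between the fingers and pail below 0.1 N); the robot touches nothing.
It fails at once if the hanger is loaded by the pail or bail with more than 32 N, all contacts added up (contact force between hanger and pail above 32 N).
It fails at once if the robot pushes on the hanger with more than 25 N (contact force between hanger and the fingers above 25 N or contact force between hanger and the arm above 25 N).
It fails at once if the pail is tipped by more than 0.6 rad (angle between pail's own z axis and vertical above 0.6 rad).
It fails at once if a bystander is moved by more than 30 mm (distance of any of bowl, tumbler, soap, brush, plate1, plate2, plate3, plate4 from where it was at the start of the episode above 0.03 m).
It fails at once if the pail is dropped at the hanger (moves faster than 0.2 m/s with the bail's top within 10 mm of the hanger's origin in plan) (linear speed of pail above 0.2 m/s and horizontal distance between grip and hanger below 0.01 m).
It also fails if it takes over 64 s, if anything falls off the work surface, if the arm or the gripper's body presses on something with over 40 N, if the wrist force passes 120 N, or if a joint passes its speed limit or range.

## Working session

There is one attempt and no reset: what is moved stays moved. The work goes in short steps, Python scripts to look and compute and a tool call to move; the robot and the scene stay as the last step left them, time stands still between calls to the robot, and variables do not carry over. Pictures are saved under pics/ and viewed, at most 10 in all, crops included, and the job is handed in when it is done.

Besides the shell and the picture viewer there is one more tool, called after "Request:" as name([rows], argument=value, ...), one row to a line, values as JSON. step_arm: Moves the arm, as the interface text tells. Scaled input: -1 to 1 covers 500 mm each way for a shift and 30 degrees each way for a turn. Its arguments: {"type":"object","properties":{"series":{"type":"array","items":{"type":"object","properties":{"grip":{"type":"number"},"x":{"type":"number","minimum":-1,"maximum":1},"y":{"type":"number","minimum":-1,"maximum":1},"z":{"type":"number","minimum":-1,"maximum":1},"ax":{"type":"number","minimum":-1,"maximum":1},"ay":{"type":"number","minimum":-1,"maximum":1},"az":{"type":"number","minimum":-1,"maximum":1}}}},"force":{"type":"number"}},"required":["series"]}

```bash
ls; mkdir -p pics
python3 - <<'E'
from workcell import bot, imaging
import cv2
print(bot.read_state())
for n in ("scene","side"):
    c=imaging.read_camera(n); cv2.imwrite(f"pics/{n}0.png",c["img"][:,:,::-1]); print(n,c["fx"],c["fy"],c["cx"],c["cy"],c["R"],c["t"])
E
```

```text
pics
{'time': 0.0, 'q': array([-1.17487795e+00,  2.64769333e-01,  1.60536951e+00,  7.10842607e-06,
        1.27367067e+00, -3.69052188e-02]), 'joint_vel': array([-0.00148308, -0.00015881,  0.00146555, -0.00111188,  0.0018146 ,
        0.00012831]), 'joint_torque': array([-4.58919185e-04, -5.15118992e+01, -3.67311072e+01, -2.17693441e-04,
        1.29713723e-02, -2.36125786e-06]), 'tool_pos': array([ 0.28283901, -0.61209264,  0.22995353]), 'tcp_rot': array([-3.06618165e+00, -6.74111378e-01,  6.10805616e-04]), 'wrist_force': array([-0.94454984, -1.04079018, -0.14995507]), 'torque': array([-0.03558103, -0.03251831, -0.03956392]), 'grip_force': 0.0, 'width': 1.0016810687039108}
scene 407.5946092212179 407.5946092212179 264.64151308851405 191.60020063371257 [[-0.68924872  0.72447736  0.0082927 ]
 [ 0.63226698  0.60703256 -0.48140413]
 [-0.35380033 -0.32656398 -0.87645952]] [ 0.34178552 -0.3053526   1.40043776]
side 455.03503084445316 455.03503084445316 253.57576766584984 183.4268569087609 [[ 0.9747882  -0.22273961  0.01322978]
 [-0.15242084 -0.70800518 -0.68956258]
 [ 0.16295965  0.67016097 -0.72410526]] [-0.51737352  0.17596163  1.08626213]
```

Run:
```python
import cv2,numpy as np
a=cv2.imread("pics/scene0.png");b=cv2.imread("pics/side0.png")
cv2.imwrite("pics/both.png",np.vstack([a,b])[:, :] if 0 else cv2.resize(np.hstack([a,b]),(1024,384))[:,:])
```

```text
(no output)
```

View pics/scene0.png

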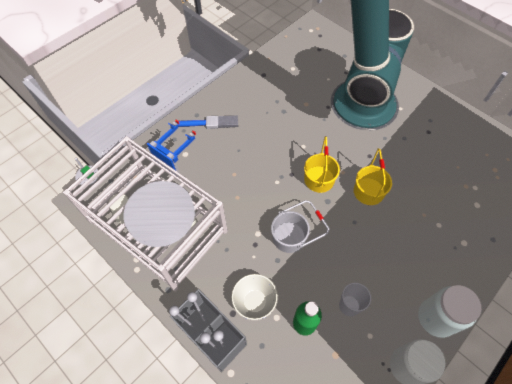

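View pics/side0.png

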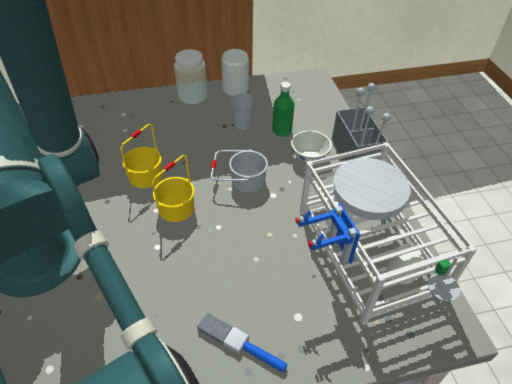

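Candidates for the pail:
- Steel pail with a red grip: scene (291,231), side (248,172). It's grey steel with the bail folded down, so this is my choice.
- Yellow look-alikes: scene (322,172) and (373,183). Leave these alone.

Candidates for the hanger:
- Blue fork with red tips on the rack front: scene (175,145), side (335,230).
- The brush also has a blue handle: side (262,352).

Next I'll check the choice in a close crop.

```bash
cat > h.py <<'E'
import cv2,numpy as np
from workcell import bot,imaging
def ray(c,u,v):
    d=c["R"].T@np.array([(u-c["cx"])/c["fx"],(v-c["cy"])/c["fy"],1.]); o=-c["R"].T@c["t"]; return o,d/np.linalg.norm(d)
def plane(c,u,v,z):
    o,d=ray(c,u,v); return o+d*(z-o[2])/d[2]
def tri(c1,p1,c2,p2):
    o1,d1=ray(c1,*p1);o2,d2=ray(c2,*p2)
    s=np.linalg.lstsq(np.c_[d1,-d2],o2-o1,rcond=None)[0]
    a,b=o1+s[0]*d1,o2+s[1]*d2; return (a+b)/2,np.linalg.norm(a-b)
def red(c):
    h=cv2.cvtColor(c["img"],cv2.COLOR_RGB2HSV); m=(((h[...,0]<8)|(h[...,0]>172))&(h[...,1]>150)&(h[...,2]>90)).astype(np.uint8)
    n,l,s,ce=cv2.connectedComponentsWithStats(m); return [(ce[i].round(1),s[i,4]) for i in range(1,n) if s[i,4]>5]
E
python3 - <<'E'
from h import *
np.set_printoptions(precision=4,suppress=True)
S,D=imaging.read_camera("scene"),imaging.read_camera("side")
for c in (S,D): print(red(c))
cr=lambda c,x,y,w,h:cv2.resize(c["img"][y:y+h,x:x+w,::-1],(400,300),interpolation=cv2.INTER_CUBIC)
cv2.imwrite("pics/crop.png",np.vstack([np.hstack([cr(S,258,190,80,60),cr(D,200,140,80,60)]),np.hstack([cr(S,140,110,80,60),cr(D,290,200,80,60)])]))
E
```

```text
[(array([193.7, 132.3]), np.int32(7)), (array([326. , 150.2]), np.int32(24)), (array([381.9, 163.4]), np.int32(37)), (array([318.9, 214.6]), np.int32(31))]
[(array([135.8, 133.3]), np.int32(43)), (array([169.4, 165.4]), np.int32(51)), (array([213.4, 163.5]), np.int32(30)), (array([297. , 219.7]), np.int32(11)), (array([309.7, 243.3]), np.int32(15))]
```

View pics/crop.png

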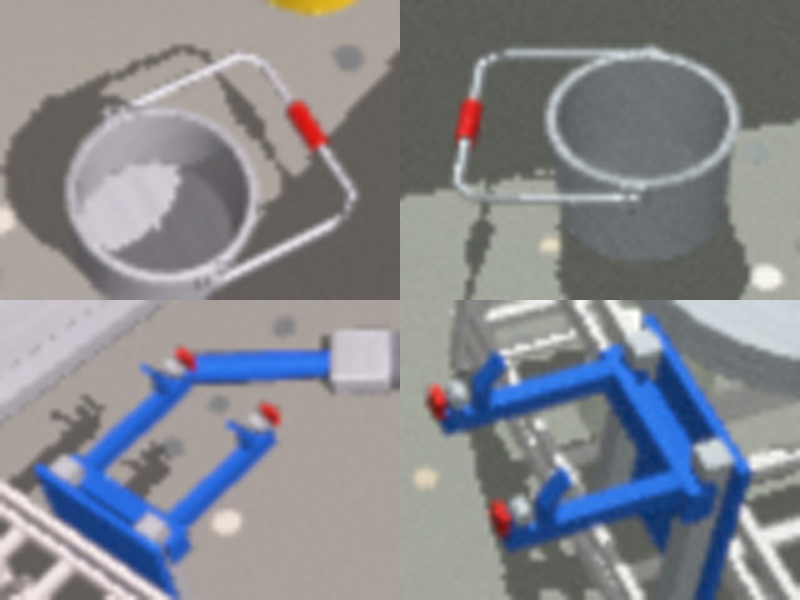

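The crop shows the steel pail with its bail folded, the red sleeve at scene (319,214.6) and side (213.4,163.5). The hanger rollers are at scene (174.8,123.6) and (191,134.6), side (314,241.4) and (301.4,218.6).

Run:
```python
from h import *
np.set_printoptions(precision=4,suppress=True)
S,D=imaging.read_camera("scene"),imaging.read_camera("side")
T=lambda n,a,b:print(n,*tri(S,a,D,b))
T("sleeve",(318.9,214.6),(213.4,163.5))
T("rimc",(290,229),(248.6,163.6))
print(plane(S,290,229,.064),plane(D,248.6,163.6,.064))
T("piv1",(258+115/5,190+108/5),(250.5,150.5))
T("piv2",(258+210/5,190+275/5),(247.4,179.4))
T("corner1",(258+245/5,190+55/5),(200+90/5,140+54/5))
T("corner2",(258+352/5,190+195/5),(200+60/5,140+190/5))
T("rollR",(174.8,123.6),(314,241.4));T("rollL",(191,134.6),(301.4,218.6))
T("catR",(177,121.4),(310,244));T("catL",(193.8,132.8),(297.4,220.4))
T("plateR corner",(140+70/5,110+170/5),(290+310/5,200+155/5))
```

```text
sleeve [0.4584 0.1733 0.0541] 0.0018442834710141478
rimc [0.5498 0.1458 0.0614] 0.0006608250151374191
[0.551  0.1463 0.064 ] [0.5489 0.1434 0.064 ]
piv1 [0.5519 0.1158 0.1336] 0.009309669629575152
piv2 [ 0.5443  0.1755 -0.0243] 0.017718007764756745
corner1 [0.4745 0.1418 0.1227] 0.01420006098798302
corner2 [ 0.4472  0.2033 -0.0257] 0.015012840573291095
rollR [ 0.5908 -0.2417  0.2126] 0.000271932017383764
rollL [ 0.5844 -0.1833  0.2126] 0.0016465473786150763
catR [ 0.5817 -0.2446  0.2109] 0.0005717628097386216
catL [ 0.5752 -0.1841  0.2105] 0.00015233284632913753
plateR corner [ 0.6712 -0.2318  0.2104] 0.0015746410581107745
```

```bash
cat >> h.py <<'E'
from scipy.spatial.transform import Rotation as Ro
np.set_printoptions(precision=4,suppress=True)
def yaw(s): 
    x=Ro.from_rotvec(s["tcp_rot"]).as_matrix()[:,0]; return np.degrees(np.arctan2(x[1],x[0]))
def go(p,yw,note=""):
    """normalised move from the measured pose to TCP p, tool down with tool x at yaw yw (deg, half-turn free)"""
    s=bot.read_state(); R=Ro.from_rotvec(s["tcp_rot"])
    k=np.radians(yw); x=np.array([np.cos(k),np.sin(k),0]); z=np.array([0,0,-1.]); T=Ro.from_matrix(np.c_[x,np.cross(z,x),z])
    print(note,"q",s["q"],"pos",s["tool_pos"],"yaw",yaw(s),"shift",R.inv().apply(np.array(p)-s["tool_pos"])/.5,"turn",np.degrees((R.inv()*T).as_rotvec())/30)
E
python3 - <<'E'
from h import *
S,D=imaging.read_camera("scene"),imaging.read_camera("side")
print(tri(S,(326,150.2),D,(169.4,165.4)),tri(S,(381.9,163.4),D,(135.8,133.3)))
print(plane(S,322,165,.065),plane(S,373,175,.065))
for y in (73,-107): go([.458,.173,.18],y,y)
E
```

```text
(array([0.342 , 0.0837, 0.1559]), np.float64(0.00027151250740860717)) (array([0.2701, 0.2196, 0.1557]), np.float64(0.0011480283438144389))
[0.3337 0.078  0.065 ] [0.2573 0.2071 0.065 ]
73 q [-1.1749  0.264   1.6042 -0.      1.2737 -0.0369] pos [ 0.2831 -0.6127  0.2311] yaw 24.797046782071817 shift [ 0.9766 -1.2797  0.1026] turn [-0.0005 -0.0003 -1.6068]
-107 q [-1.1749  0.264   1.6042 -0.      1.2737 -0.0369] pos [ 0.2831 -0.6127  0.2311] yaw 24.797046782071817 shift [ 0.9766 -1.2797  0.1026] turn [-0.0003  0.0007  4.3932]
```

Request:
step_arm([
  {"x": 0.055,"y": -0.072,"z": -0.02,"az": -0.1,"grip": 0.1},
  {"x": 0.11,"y": -0.144,"z": -0.04,"az": -0.2,"grip": 0.1},
  {"x": 0.165,"y": -0.216,"z": -0.04,"az": -0.3,"grip": 0.1},
  {"x": 0.22,"y": -0.288,"z": -0.04,"az": -0.4,"grip": 0.1},
  {"x": 0.275,"y": -0.36,"z": -0.04,"az": -0.5,"grip": 0.1},
  {"x": 0.33,"y": -0.432,"z": -0.04,"az": -0.6,"grip": 0.1},
  {"x": 0.385,"y": -0.504,"z": -0.04,"az": -0.7,"grip": 0.1},
  {"x": 0.44,"y": -0.576,"z": -0.04,"az": -0.8,"grip": 0.1},
  {"x": 0.49,"y": -0.64,"z": -0.04,"az": -0.8,"grip": 0.1},
  {"x": 0.49,"y": -0.64,"z": -0.04,"az": -0.8,"grip": 0.1},
])

```text
validation failed for argument at $.se...
```

Run:
```python
from h import *
go([.458,.173,.18],73)
print(bot.read_state()["width"])
```

```text
q [-1.1749  0.264   1.6042 -0.      1.2737 -0.0369] pos [ 0.2831 -0.6127  0.2311] yaw 24.797046782071817 shift [ 0.9766 -1.2797  0.1026] turn [-0.0005 -0.0003 -1.6068]
1.0017470567298505
```

Request:
step_arm([
  {"x": 0.055,"y": -0.072,"z": -0.02,"ax": 0,"ay": 0,"az": -0.1,"grip": 0.1},
], force=30)

```text
time: 0.5
tool_pos: [0.2915, -0.5708, 0.2385]
tcp_rot: [-3.049, -0.751, 0.003]
wrist_force: [0.3, 1.0, 0.2]
width: 0.859
grip_force: 0.0
```

Run:
```python
from h import *
go([.375,-.2,.25],50)
```

```text
q [-1.1367  0.1973  1.6716 -0.0014  1.2747 -0.0485] pos [ 0.2915 -0.5708  0.2385] yaw 27.672338531851832 shift [ 0.4923 -0.5793 -0.0224] turn [-0.0044  0.0016 -0.7443]
```

Request:
step_arm([
  {"x": 0.06,"y": -0.072,"z": -0.02,"ax": 0,"ay": 0,"az": -0.1,"grip": 0.1},
  {"x": 0.12,"y": -0.144,"z": -0.02,"ax": 0,"ay": 0,"az": -0.2,"grip": 0.1},
  {"x": 0.18,"y": -0.216,"z": -0.02,"ax": 0,"ay": 0,"az": -0.3,"grip": 0.1},
  {"x": 0.24,"y": -0.288,"z": -0.02,"ax": 0,"ay": 0,"az": -0.4,"grip": 0.1},
  {"x": 0.3,"y": -0.36,"z": -0.02,"ax": 0,"ay": 0,"az": -0.5,"grip": 0.1},
  {"x": 0.36,"y": -0.432,"z": -0.02,"ax": 0,"ay": 0,"az": -0.6,"grip": 0.1},
  {"x": 0.42,"y": -0.504,"z": -0.02,"ax": 0,"ay": 0,"az": -0.7,"grip": 0.1},
  {"x": 0.49,"y": -0.58,"z": -0.02,"ax": 0,"ay": 0,"az": -0.74,"grip": 0.1},
], force=30)

```text
time: 1.3
tool_pos: [0.3739, -0.1978, 0.2517]
tcp_rot: [2.846, 1.328, 0.001]
wrist_force: [1.4, 0.4, -0.2]
width: 0.451
grip_force: 0.0
```

Run:
```python
from h import *
go([.458,.173,.18],73)
```

```text
q [-0.5454 -0.2454  2.0802  0.      1.3055  0.1523] pos [ 0.3739 -0.1978  0.2517] yaw 50.023703649578295 shift [ 0.6763 -0.3478  0.143 ] turn [ 0.0025  0.0001 -0.7659]
```

Request:
step_arm([
  {"x": 0.085,"y": -0.043,"z": 0,"ax": 0,"ay": 0,"az": -0.1,"grip": 0.1},
  {"x": 0.17,"y": -0.087,"z": 0,"ax": 0,"ay": 0,"az": -0.2,"grip": 0.1},
  {"x": 0.255,"y": -0.13,"z": 0,"ax": 0,"ay": 0,"az": -0.3,"grip": 0.1},
  {"x": 0.34,"y": -0.174,"z": 0,"ax": 0,"ay": 0,"az": -0.4,"grip": 0.1},
  {"x": 0.425,"y": -0.217,"z": 0,"ax": 0,"ay": 0,"az": -0.5,"grip": 0.1},
  {"x": 0.51,"y": -0.261,"z": 0,"ax": 0,"ay": 0,"az": -0.6,"grip": 0.1},
  {"x": 0.59,"y": -0.304,"z": 0.05,"ax": 0,"ay": 0,"az": -0.7,"grip": 0.1},
  {"x": 0.676,"y": -0.348,"z": 0.1,"ax": 0,"ay": 0,"az": -0.766,"grip": 0.1},
  {"x": 0.676,"y": -0.348,"z": 0.143,"ax": 0,"ay": 0,"az": -0.766,"grip": 0.1},
  {"x": 0.676,"y": -0.348,"z": 0.143,"ax": 0,"ay": 0,"az": -0.766,"grip": 0.1},
], force=30)

```text
time: 2.3
tool_pos: [0.4552, 0.1721, 0.1762]
tcp_rot: [-2.521, -1.871, 0.011]
wrist_force: [-0.2, -1.1, -0.6]
width: 0.448
grip_force: 0.0
```

Run:
```python
from h import *
go([.4584,.1733,.035],73)
c=imaging.read_camera("wrist"); print(red(c),c["fx"],c["cx"],c["cy"],c["R"],c["t"])
for b,_ in red(c):
    d=(b-[c["cx"],c["cy"]]); r=np.hypot(*d); th=r/c["fx"]; v=np.r_[d/r*np.sin(th),np.cos(th)]
    o=-c["R"].T@c["t"]; w=c["R"].T@v; print(b,o+w*(.056-o[2])/w[2])
cv2.imwrite("pics/w1.png",c["img"][:,:,::-1])
```

```text
q [ 0.3103 -0.0479  2.0527 -0.      1.1441  0.6042] pos [0.4552 0.1721 0.1762] yaw 73.15913774777657 shift [0.0053 0.0071 0.2823] turn [-0.0115  0.0079  0.0053]
[(array([263.9, 183.7]), np.int32(321)), (array([ 18.5, 228.3]), np.int32(318))] 297.3186396354542 259.1406284273058 191.6060292209933 [[ 0.9574 -0.2887 -0.0064]
 [-0.2763 -0.9223  0.27  ]
 [-0.0839 -0.2567 -0.9628]] [-0.3847  0.2628  0.408 ]
[263.9 183.7] [0.4585 0.1717 0.056 ]
[ 18.5 228.3] [0.146  0.2071 0.056 ]
```

View pics/w1.png

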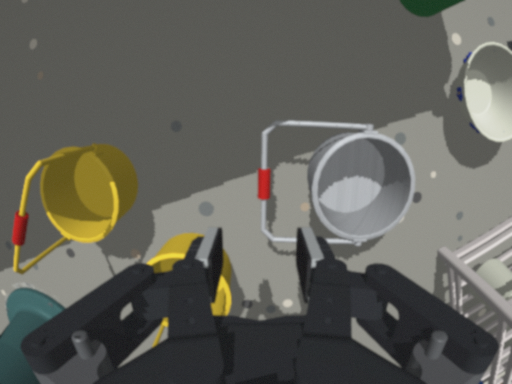

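The wrist view puts the sleeve at (264,184), with the wire aligned with the tool's x axis. It matches the earlier estimate, so I'll descend and pinch.

Request:
step_arm([
  {"x": 0.005,"y": 0.006,"z": 0.08,"ax": 0,"ay": 0,"az": 0,"grip": 0.25},
  {"x": 0.005,"y": 0.006,"z": 0.16,"ax": 0,"ay": 0,"az": 0,"grip": 0.25},
  {"x": 0.005,"y": 0.006,"z": 0.22,"ax": 0,"ay": 0,"az": 0,"grip": 0.25},
  {"x": 0.005,"y": 0.006,"z": 0.26,"ax": 0,"ay": 0,"az": 0,"grip": 0.25},
  {"x": 0.005,"y": 0.006,"z": 0.282,"ax": 0,"ay": 0,"az": 0,"grip": 0.25},
  {"x": 0.005,"y": 0.006,"z": 0.282,"ax": 0,"ay": 0,"az": 0,"grip": 0.25},
], force=25)

```text
time: 2.95
tool_pos: [0.4615, 0.1719, 0.0387]
tcp_rot: [-2.527, -1.866, 0.002]
wrist_force: [-0.7, 0.6, 0.2]
width: 0.374
grip_force: 0.0
```

Request:
step_arm([
  {"x": 0,"y": 0,"z": 0,"ax": 0,"ay": 0,"az": 0,"grip": 0.5},
  {"x": 0,"y": 0,"z": 0,"ax": 0,"ay": 0,"az": 0,"grip": 0.6},
  {"x": 0,"y": 0,"z": 0,"ax": 0,"ay": 0,"az": 0,"grip": 0.7},
  {"x": 0,"y": 0,"z": 0,"ax": 0,"ay": 0,"az": 0,"grip": 0.8},
  {"x": 0,"y": 0,"z": 0,"ax": 0,"ay": 0,"az": 0,"grip": 1},
  {"x": 0,"y": 0,"z": 0,"ax": 0,"ay": 0,"az": 0,"grip": 1},
  {"x": 0,"y": 0,"z": 0,"ax": 0,"ay": 0,"az": 0,"grip": 1},
], force=25)

```text
time: 3.65
tool_pos: [0.4623, 0.1731, 0.0391]
tcp_rot: [2.525, 1.868, 0.002]
wrist_force: [1.4, -0.6, 0.5]
width: 0.126
grip_force: 25.0
```

Run:
```python
from h import *
go([.458,.1725,.035],73)
S,D=imaging.read_camera("scene"),imaging.read_camera("side")
cr=lambda c,x,y,w,h:cv2.resize(c["img"][y:y+h,x:x+w,::-1],(400,300),interpolation=cv2.INTER_CUBIC)
cv2.imwrite("pics/g1.png",np.hstack([cr(S,240,170,120,90),cr(D,180,110,120,90)]))
```

```text
q [ 0.3079  0.1298  2.1569 -0.0003  0.8534  0.6049] pos [0.4623 0.1731 0.0391] yaw 72.99167216115828 shift [-0.0036 -0.008   0.0083] turn [ 0.0025 -0.0012 -0.0003]
```

View pics/g1.png

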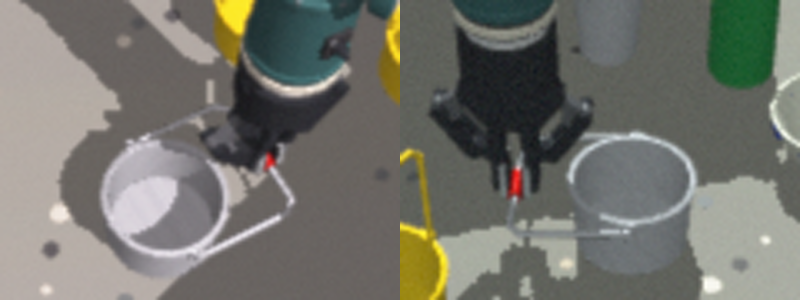

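The sleeve is pinched: red is visible between the pads at opening 0.126, and the pail is still standing. Now I'll swing the bail along its arc with a slight pull.

Request:
step_arm([
  {"x": 0,"y": -0.002,"z": -0.015,"ax": 0,"ay": 0,"az": 0,"grip": 1},
  {"x": 0,"y": 0,"z": -0.034,"ax": 0,"ay": 0,"az": 0,"grip": 1},
  {"x": 0,"y": 0.004,"z": -0.053,"ax": 0,"ay": 0,"az": 0,"grip": 1},
  {"x": 0,"y": 0.01,"z": -0.071,"ax": 0,"ay": 0,"az": 0,"grip": 1},
  {"x": 0,"y": 0.018,"z": -0.088,"ax": 0,"ay": 0,"az": 0,"grip": 1},
  {"x": 0,"y": 0.027,"z": -0.105,"ax": 0,"ay": 0,"az": 0,"grip": 1},
  {"x": 0,"y": 0.038,"z": -0.12,"ax": 0,"ay": 0,"az": 0,"grip": 1},
  {"x": 0,"y": 0.051,"z": -0.134,"ax": 0,"ay": 0,"az": 0,"grip": 1},
  {"x": 0,"y": 0.051,"z": -0.134,"ax": 0,"ay": 0,"az": 0,"grip": 1},
], force=25)

```text
time: 4.65
tool_pos: [0.4879, 0.1655, 0.1074]
tcp_rot: [2.526, 1.867, 0.004]
wrist_force: [-2.1, 0.7, 0.2]
width: 0.127
grip_force: 25.0
```

Run:
```python
from h import *
go([.458,.1725,.035],73)
S,D=imaging.read_camera("scene"),imaging.read_camera("side")
cr=lambda c,x,y,w,h:cv2.resize(c["img"][y:y+h,x:x+w,::-1],(400,300),interpolation=cv2.INTER_CUBIC)
cv2.imwrite("pics/g2.png",np.hstack([cr(S,240,170,120,90),cr(D,180,110,120,90)]))
```

```text
q [0.2787 0.0745 2.0675 0.     0.9969 0.5765] pos [0.4879 0.1655 0.1074] yaw 72.93768007647164 shift [-0.0045 -0.0616  0.1447] turn [ 0.0044 -0.0029 -0.0021]
```

View pics/g2.png

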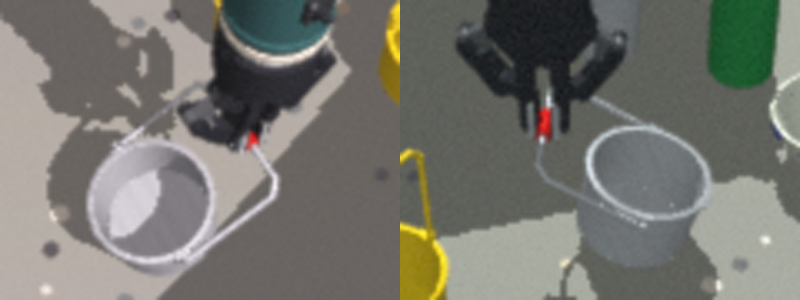

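The pail is tipped forward by roughly 0.25 rad: its side-view rim slopes from (588,150) to (710,185) in the crop, and the wrist force shows a 2.2 N push. I'll pull back slowly to settle it.

Request:
step_arm([
  {"x": 0,"y": -0.003,"z": 0,"ax": 0,"ay": 0,"az": 0,"grip": 1},
  {"x": 0,"y": -0.006,"z": 0,"ax": 0,"ay": 0,"az": 0,"grip": 1},
  {"x": 0,"y": -0.009,"z": 0,"ax": 0,"ay": 0,"az": 0,"grip": 1},
  {"x": 0,"y": -0.012,"z": 0,"ax": 0,"ay": 0,"az": 0,"grip": 1},
], force=25)

```text
time: 5.15
tool_pos: [0.4797, 0.1673, 0.1055]
tcp_rot: [-2.525, -1.868, 0.001]
wrist_force: [-0.2, 1.0, 0.4]
width: 0.128
grip_force: 25.0
```

Run:
```python
from h import *
print([bot.read_state()["wrist_force"] for _ in range(2)])
S,D=imaging.read_camera("scene"),imaging.read_camera("side")
cr=lambda c,x,y,w,h:cv2.resize(c["img"][y:y+h,x:x+w,::-1],(400,300),interpolation=cv2.INTER_CUBIC)
cv2.imwrite("pics/g3.png",np.hstack([cr(S,240,170,120,90),cr(D,180,110,120,90)]))
```

```text
[array([-0.2072,  1.0441,  0.4064]), array([-0.2072,  1.0441,  0.4064])]
```

View pics/g3.png

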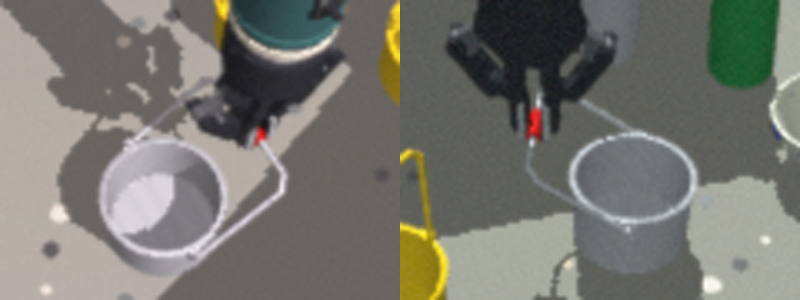

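The pail is upright again: the rim is level, centred at about (632,178) in the side crop. Continuing the arc with z leading and a slightly larger radius.

Request:
step_arm([
  {"x": 0,"y": 0.008,"z": -0.0148,"ax": 0,"ay": 0,"az": 0,"grip": 1},
  {"x": 0,"y": 0.0156,"z": -0.0148,"ax": 0,"ay": 0,"az": 0,"grip": 1},
  {"x": 0,"y": 0.023,"z": -0.0264,"ax": 0,"ay": 0,"az": 0,"grip": 1},
  {"x": 0,"y": 0.031,"z": -0.0264,"ax": 0,"ay": 0,"az": 0,"grip": 1},
  {"x": 0,"y": 0.039,"z": -0.0366,"ax": 0,"ay": 0,"az": 0,"grip": 1},
  {"x": 0,"y": 0.0474,"z": -0.0366,"ax": 0,"ay": 0,"az": 0,"grip": 1},
  {"x": 0,"y": 0.0474,"z": -0.0366,"ax": 0,"ay": 0,"az": 0,"grip": 1},
], force=25)

```text
time: 5.95
tool_pos: [0.5037, 0.1603, 0.1249]
tcp_rot: [2.526, 1.867, 0.001]
wrist_force: [-2.5, 0.7, 4.5]
width: 0.13
grip_force: 25.4
```

Run:
```python
from h import *
S,D=imaging.read_camera("scene"),imaging.read_camera("side")
cr=lambda c,x,y,w,h:cv2.resize(c["img"][y:y+h,x:x+w,::-1],(400,300),interpolation=cv2.INTER_CUBIC)
cv2.imwrite("pics/g4.png",np.hstack([cr(S,240,170,120,90),cr(D,180,110,120,90)]))
```

```text
(no output)
```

View pics/g4.png

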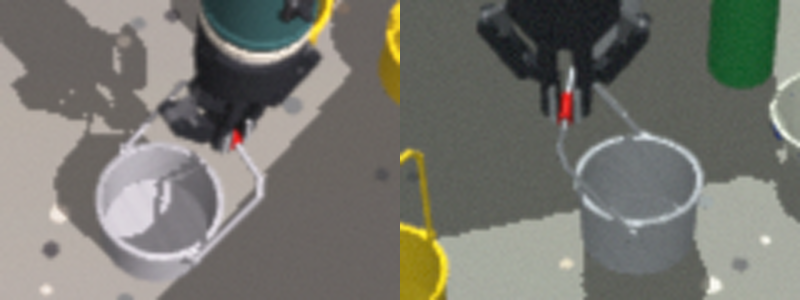

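The wrist feels compression along the bail, (-2.5, 0.7, 4.5) N, because the wire sits lower in the pads than I assumed. I'll go up first, then continue.

Request:
step_arm([
  {"x": 0,"y": 0,"z": -0.006,"ax": 0,"ay": 0,"az": 0,"grip": 1},
  {"x": 0,"y": 0,"z": -0.006,"ax": 0,"ay": 0,"az": 0,"grip": 1},
], force=25)

```text
time: 6.25
tool_pos: [0.5031, 0.16, 0.1269]
tcp_rot: [2.525, 1.868, 0.0]
wrist_force: [-0.2, 0.5, 0.7]
width: 0.126
grip_force: 25.0
```

Request:
step_arm([
  {"x": 0,"y": 0.009,"z": -0.006,"ax": 0,"ay": 0,"az": 0,"grip": 1},
  {"x": 0,"y": 0.018,"z": -0.01,"ax": 0,"ay": 0,"az": 0,"grip": 1},
  {"x": 0,"y": 0.018,"z": -0.01,"ax": 0,"ay": 0,"az": 0,"grip": 1},
], force=25)

```text
time: 6.55
tool_pos: [0.5124, 0.1574, 0.1328]
tcp_rot: [2.526, 1.867, 0.001]
wrist_force: [-2.1, -0.8, 2.3]
width: 0.125
grip_force: 25.2
```

Request:
step_arm([
  {"x": 0,"y": 0,"z": -0.004,"ax": 0,"ay": 0,"az": 0,"grip": 1},
  {"x": 0,"y": 0.009,"z": -0.009,"ax": 0,"ay": 0,"az": 0,"grip": 1},
  {"x": 0,"y": 0.018,"z": -0.012,"ax": 0,"ay": 0,"az": 0,"grip": 1},
  {"x": 0,"y": 0.018,"z": -0.012,"ax": 0,"ay": 0,"az": 0,"grip": 1},
], force=25)

```text
time: 6.95
tool_pos: [0.521, 0.1548, 0.1383]
tcp_rot: [2.526, 1.867, 0.001]
wrist_force: [-0.3, -0.2, -2.3]
width: 0.121
grip_force: 24.8
```

Request:
step_arm([
  {"x": 0,"y": 0,"z": -0.001,"ax": 0,"ay": 0,"az": 0,"grip": 1},
  {"x": 0,"y": 0.009,"z": -0.005,"ax": 0,"ay": 0,"az": 0,"grip": 1},
  {"x": 0,"y": 0.018,"z": -0.007,"ax": 0,"ay": 0,"az": 0,"grip": 1},
  {"x": 0,"y": 0.018,"z": -0.007,"ax": 0,"ay": 0,"az": 0,"grip": 1},
], force=25)

```text
time: 7.35
tool_pos: [0.5296, 0.1523, 0.1419]
tcp_rot: [2.526, 1.868, 0.001]
wrist_force: [-0.2, 0.0, -3.1]
width: 0.125
grip_force: 24.7
```

Request:
step_arm([
  {"x": 0,"y": 0.008,"z": 0,"ax": 0,"ay": 0,"az": 0,"grip": 1},
  {"x": 0,"y": 0.018,"z": 0,"ax": 0,"ay": 0,"az": 0,"grip": 1},
  {"x": 0,"y": 0.026,"z": 0,"ax": 0,"ay": 0,"az": 0,"grip": 1},
  {"x": 0,"y": 0.026,"z": 0,"ax": 0,"ay": 0,"az": 0,"grip": 1},
], force=25)

```text
time: 7.75
tool_pos: [0.5431, 0.1482, 0.1434]
tcp_rot: [2.524, 1.867, 0.004]
wrist_force: [-0.2, -3.0, 6.0]
width: 0.127
grip_force: 25.5
```

Run:
```python
from h import *
S,D=imaging.read_camera("scene"),imaging.read_camera("side")
print(red(S),red(D))
for c in (S,D): print(min(red(c),key=lambda b:np.hypot(*(b[0]-(c["R"]@[.54,.149,.158]+c["t"])[:2]))))
cr=lambda c,x,y,w,h:cv2.resize(c["img"][y:y+h,x:x+w,::-1],(400,300),interpolation=cv2.INTER_CUBIC)
cv2.imwrite("pics/g5.png",np.hstack([cr(S,240,170,120,90),cr(D,180,110,120,90)]))
```

```text
[(array([193.9, 132.1]), np.int32(9)), (array([381.9, 163.4]), np.int32(37)), (array([297.5, 214.8]), np.int32(10))] [(array([135.9, 133.4]), np.int32(43)), (array([245.4, 137.1]), np.int32(31)), (array([169.4, 165.4]), np.int32(50)), (array([297. , 219.5]), np.int32(12)), (array([309.7, 243.1]), np.int32(16))]
(array([193.9, 132.1]), np.int32(9))
(array([135.9, 133.4]), np.int32(43))
```

View pics/g5.png

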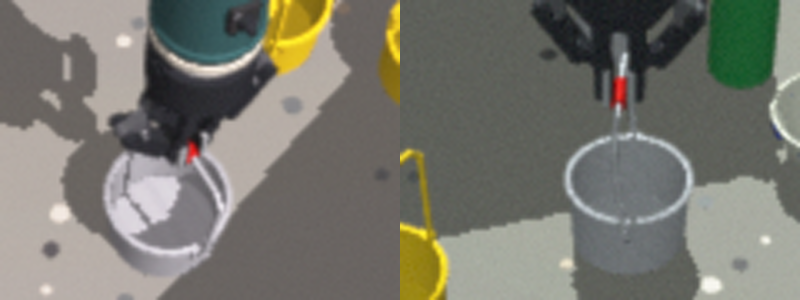

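The bail is upright and the pail is standing: the rim is level at (629,178) in the crop, and the legs are near vertical. I'll relieve the 6 N press, hold, then lift.

Request:
step_arm([
  {"x": 0,"y": 0,"z": -0.002,"ax": 0,"ay": 0,"az": 0,"grip": 1},
  {"x": 0,"y": 0.006,"z": -0.004,"ax": 0,"ay": 0,"az": 0,"grip": 1},
  {"x": 0,"y": 0.006,"z": -0.004,"ax": 0,"ay": 0,"az": 0,"grip": 1},
  {"x": 0,"y": 0.006,"z": -0.004,"ax": 0,"ay": 0,"az": 0,"grip": 1},
  {"x": 0,"y": 0.006,"z": -0.004,"ax": 0,"ay": 0,"az": 0,"grip": 1},
], force=40)

```text
time: 8.35
tool_pos: [0.5442, 0.1476, 0.1436]
tcp_rot: [2.526, 1.868, 0.0]
wrist_force: [0.3, -0.6, 0.8]
width: 0.12
grip_force: 40.2
```

Request:
step_arm([
  {"x": 0,"y": 0,"z": -0.005,"ax": 0,"ay": 0,"az": 0,"grip": 1},
  {"x": 0,"y": 0,"z": -0.015,"ax": 0,"ay": 0,"az": 0,"grip": 1},
  {"x": 0,"y": 0,"z": -0.04,"ax": 0,"ay": 0,"az": 0,"grip": 1},
  {"x": 0,"y": 0,"z": -0.08,"ax": 0,"ay": 0,"az": 0,"grip": 1},
  {"x": 0,"y": 0,"z": -0.13,"ax": 0,"ay": 0,"az": 0,"grip": 1},
  {"x": 0,"y": 0,"z": -0.19,"ax": 0,"ay": 0,"az": 0,"grip": 1},
  {"x": 0,"y": 0,"z": -0.25,"ax": 0,"ay": 0,"az": 0,"grip": 1},
  {"x": 0,"y": 0,"z": -0.3,"ax": 0,"ay": 0,"az": 0,"grip": 1},
  {"x": 0,"y": 0,"z": -0.33,"ax": 0,"ay": 0,"az": 0,"grip": 1},
  {"x": 0,"y": 0,"z": -0.34,"ax": 0,"ay": 0,"az": 0,"grip": 1},
  {"x": 0,"y": 0,"z": -0.34,"ax": 0,"ay": 0,"az": 0,"grip": 1},
], force=40)

```text
time: 9.45
tool_pos: [0.5441, 0.1478, 0.314]
tcp_rot: [2.525, 1.868, 0.001]
wrist_force: [-0.2, 0.5, -4.3]
width: 0.118
grip_force: 39.8
```

Run:
```python
from h import *
S,D=imaging.read_camera("scene"),imaging.read_camera("side")
print(bot.read_state()["wrist_force"],red(S),red(D))
go([.47,-.225,.313],96.3)
```

```text
[-0.2564 -0.633  -3.1513] [(array([176.9, 121.1]), np.int32(9)), (array([193.9, 132.1]), np.int32(9)), (array([381.9, 163.4]), np.int32(37)), (array([303.4, 180.7]), np.int32(16))] [(array([245.7,  80.3]), np.int32(33)), (array([135.9, 133.3]), np.int32(44)), (array([169.4, 165.4]), np.int32(51)), (array([297. , 219.7]), np.int32(11)), (array([309.7, 243.3]), np.int32(15))]
 q [ 0.2209  0.0132  1.7402 -0.      1.391   0.518 ] pos [0.5432 0.1475 0.3119] yaw 72.97695364579823 shift [-0.7552  0.0781 -0.0014] turn [-0.005   0.0016 -0.7774]
```

Request:
step_arm([
  {"x": -0.015,"y": 0.002,"z": 0,"ax": 0,"ay": 0,"az": -0.015,"grip": 1},
  {"x": -0.055,"y": 0.006,"z": 0,"ax": 0,"ay": 0,"az": -0.055,"grip": 1},
  {"x": -0.12,"y": 0.012,"z": 0,"ax": 0,"ay": 0,"az": -0.12,"grip": 1},
  {"x": -0.2,"y": 0.02,"z": 0,"ax": 0,"ay": 0,"az": -0.2,"grip": 1},
  {"x": -0.285,"y": 0.029,"z": 0,"ax": 0,"ay": 0,"az": -0.29,"grip": 1},
  {"x": -0.37,"y": 0.038,"z": 0,"ax": 0,"ay": 0,"az": -0.38,"grip": 1},
  {"x": -0.455,"y": 0.047,"z": 0,"ax": 0,"ay": 0,"az": -0.47,"grip": 1},
  {"x": -0.54,"y": 0.056,"z": 0,"ax": 0,"ay": 0,"az": -0.56,"grip": 1},
  {"x": -0.62,"y": 0.064,"z": 0,"ax": 0,"ay": 0,"az": -0.64,"grip": 1},
  {"x": -0.69,"y": 0.071,"z": 0,"ax": 0,"ay": 0,"az": -0.71,"grip": 1},
  {"x": -0.735,"y": 0.076,"z": 0,"ax": 0,"ay": 0,"az": -0.755,"grip": 1},
  {"x": -0.755,"y": 0.078,"z": 0,"ax": 0,"ay": 0,"az": -0.777,"grip": 1},
], force=40)

```text
time: 10.75
tool_pos: [0.4691, -0.2272, 0.3121]
tcp_rot: [-2.097, -2.337, 0.003]
wrist_force: [-0.7, 0.2, -4.4]
width: 0.12
grip_force: 39.8
```

Request:
step_arm([
  {"x": 0,"y": 0,"z": 0.01,"ax": 0,"ay": 0,"az": 0,"grip": 1},
  {"x": 0,"y": 0,"z": 0.03,"ax": 0,"ay": 0,"az": 0,"grip": 1},
  {"x": 0,"y": 0,"z": 0.06,"ax": 0,"ay": 0,"az": 0,"grip": 1},
  {"x": 0,"y": 0,"z": 0.08,"ax": 0,"ay": 0,"az": 0,"grip": 1},
  {"x": 0,"y": 0,"z": 0.09,"ax": 0,"ay": 0,"az": 0,"grip": 1},
  {"x": 0,"y": 0,"z": 0.09,"ax": 0,"ay": 0,"az": 0,"grip": 1},
], force=40)

```text
time: 11.35
tool_pos: [0.4702, -0.2238, 0.2669]
tcp_rot: [-2.093, -2.339, 0.001]
wrist_force: [0.0, -0.6, -4.2]
width: 0.12
grip_force: 39.8
```

Run:
```python
from h import *
go([.5,-.22,.25],96.3)
S,D,W=[imaging.read_camera(n) for n in("scene","side","wrist")]
print(bot.read_state()["wrist_force"]);
for c in(S,D,W): print(red(c))
o=-W["R"].T@W["t"]; print("cam",o)
for b,_ in red(W):
    d=(b-[W["cx"],W["cy"]]); r=np.hypot(*d); th=r/W["fx"]; v=W["R"].T@np.r_[d/r*np.sin(th),np.cos(th)]
    print(b,v,o+v*(.2106-o[2])/v[2])
cr=lambda c,x,y,w,h:cv2.resize(c["img"][y:y+h,x:x+w,::-1],(400,300),interpolation=cv2.INTER_CUBIC)
cv2.imwrite("pics/m.png",np.vstack([np.hstack([cr(S,140,90,120,90),cr(D,200,150,160,120)]),np.hstack([cv2.resize(W["img"][:,:,::-1],(400,300)),cr(W,240,130,200,150)])]))
```

```text
q [-0.4921 -0.0493  1.8832  0.0001  1.3105 -0.6027] pos [ 0.4702 -0.2238  0.2669] yaw 96.3401807916873 shift [0.0008 0.0602 0.0336] turn [-0.0044 -0.0032  0.0013]
[-0.2197  0.0008 -4.2495]
[(array([213. ,  85.7]), np.int32(7)), (array([176.9, 121.1]), np.int32(9)), (array([193.9, 132.1]), np.int32(9)), (array([326. , 150.2]), np.int32(24)), (array([381.9, 163.4]), np.int32(37))]
[(array([135.9, 133.4]), np.int32(43)), (array([169.3, 165.5]), np.int32(50)), (array([251.5, 224.7]), np.int32(49)), (array([297. , 219.7]), np.int32(11)), (array([309.7, 243.3]), np.int32(15))]
[(array([407. , 172.3]), np.int32(73)), (array([258.5, 254.2]), np.int32(993)), (array([396.2, 246.1]), np.int32(74))]
cam [ 0.4631 -0.1583  0.4122]
[407.  172.3] [ 0.4926 -0.1191 -0.8621] [ 0.5782 -0.1862  0.2106]
[258.5 254.2] [ 0.0487 -0.4589 -0.8871] [ 0.4741 -0.2626  0.2106]
[396.2 246.1] [ 0.484  -0.3517 -0.8013] [ 0.5848 -0.2468  0.2106]
```

Run:
```python
from h import *
S,D,W=[imaging.read_camera(n) for n in("scene","side","wrist")]
def wr(c,u,v):
    d=np.array([u-c["cx"],v-c["cy"]]); r=np.hypot(*d); th=r/c["fx"]; return -c["R"].T@c["t"], c["R"].T@np.r_[d/r*np.sin(th),np.cos(th)]
def multi(L):
    A=sum(np.eye(3)-np.outer(d,d) for o,d in L); b=sum((np.eye(3)-np.outer(d,d))@o for o,d in L); return np.linalg.solve(A,b)
print("catL",multi([ray(S,193.9,132.1),ray(D,297,219.7),wr(W,407,172.3)]),multi([ray(D,297,219.7),wr(W,407,172.3)]))
print("catR",multi([ray(S,176.9,121.1),ray(D,309.7,243.3),wr(W,396.2,246.1)]),multi([ray(D,309.7,243.3),wr(W,396.2,246.1)]))
print("sleeve",multi([ray(D,251.5,224.7),wr(W,258.5,254.2)]),multi([ray(S,213,85.7),ray(D,251.5,224.7),wr(W,258.5,254.2)]),bot.read_state()["tool_pos"])
```

```text
catL [ 0.575  -0.1849  0.2142] [ 0.5742 -0.1862  0.2167]
catR [ 0.582  -0.2448  0.214 ] [ 0.5815 -0.2456  0.2155]
sleeve [ 0.4709 -0.2281  0.2789] [ 0.469  -0.2245  0.2766] [ 0.4712 -0.2249  0.2694]
```

View pics/m.png

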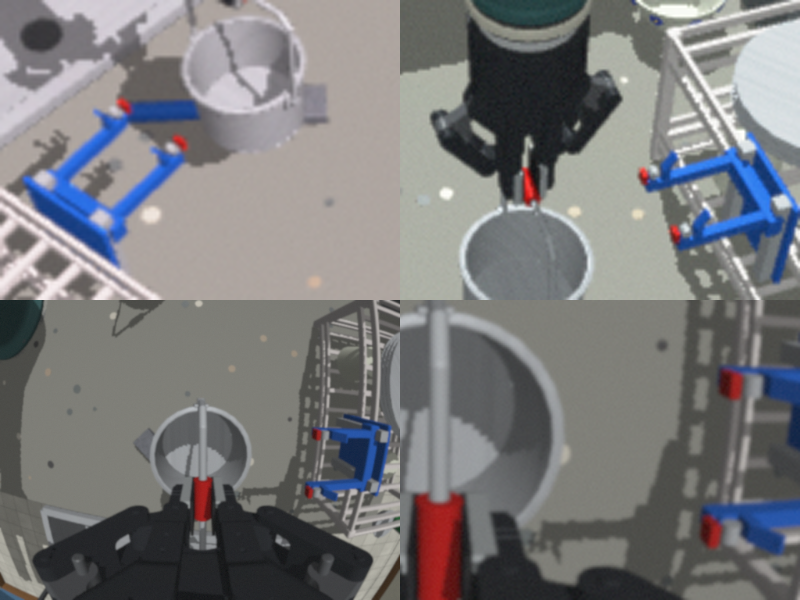

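The pail hangs plumb from the sleeve, in front of and level with the two red catches (side crop (643,176) and (676,234)). I'll go down first, then in over the rollers.

Request:
step_arm([
  {"x": 0,"y": 0,"z": 0.015,"ax": 0,"ay": 0,"az": 0,"grip": 1},
  {"x": 0,"y": 0,"z": 0.04,"ax": 0,"ay": 0,"az": 0,"grip": 1},
  {"x": 0,"y": 0,"z": 0.062,"ax": 0,"ay": 0,"az": 0,"grip": 1},
  {"x": 0,"y": 0,"z": 0.07,"ax": 0,"ay": 0,"az": 0,"grip": 1},
  {"x": 0,"y": 0,"z": 0.07,"ax": 0,"ay": 0,"az": 0,"grip": 1},
], force=40)

```text
time: 12.15
tool_pos: [0.4698, -0.2242, 0.2317]
tcp_rot: [-2.094, -2.338, 0.001]
wrist_force: [-0.4, 0.7, -3.8]
width: 0.118
grip_force: 39.8
```

Run:
```python
from h import *
go([.593,-.2125,.233],96.5)
print(bot.read_state()["wrist_force"])
```

```text
q [-0.4931 -0.0279  1.9275 -0.      1.2452 -0.6028] pos [ 0.4698 -0.2242  0.2317] yaw 96.2851737453091 shift [-0.0037  0.2474 -0.0032] turn [-0.0051 -0.0034 -0.0072]
[-0.4066  0.6843 -3.8113]
```

Request:
step_arm([
  {"x": 0,"y": 0.01,"z": 0,"ax": 0,"ay": 0,"az": 0,"grip": 1},
  {"x": 0,"y": 0.03,"z": 0,"ax": 0,"ay": 0,"az": 0,"grip": 1},
  {"x": -0.001,"y": 0.055,"z": 0,"ax": 0,"ay": 0,"az": 0,"grip": 1},
  {"x": -0.002,"y": 0.085,"z": 0,"ax": 0,"ay": 0,"az": 0,"grip": 1},
  {"x": -0.003,"y": 0.115,"z": 0,"ax": 0,"ay": 0,"az": 0,"grip": 1},
  {"x": -0.004,"y": 0.145,"z": 0,"ax": 0,"ay": 0,"az": 0,"grip": 1},
  {"x": -0.004,"y": 0.175,"z": 0,"ax": 0,"ay": 0,"az": 0,"grip": 1},
  {"x": -0.004,"y": 0.205,"z": 0,"ax": 0,"ay": 0,"az": 0,"grip": 1},
  {"x": -0.004,"y": 0.23,"z": 0,"ax": 0,"ay": 0,"az": 0,"grip": 1},
  {"x": -0.004,"y": 0.242,"z": 0,"ax": 0,"ay": 0,"az": 0,"grip": 1},
  {"x": -0.004,"y": 0.247,"z": 0,"ax": 0,"ay": 0,"az": 0,"grip": 1},
  {"x": -0.004,"y": 0.247,"z": 0,"ax": 0,"ay": 0,"az": 0,"grip": 1},
], force=40)

```text
time: 13.35
tool_pos: [0.5939, -0.2131, 0.2335]
tcp_rot: [-2.096, -2.34, 0.0]
wrist_force: [-0.4, -0.1, -2.9]
width: 0.119
grip_force: 39.9
```

Request:
step_arm([
  {"x": 0,"y": 0,"z": 0,"ax": 0,"ay": 0,"az": 0,"grip": 1},
  {"x": 0,"y": 0,"z": 0,"ax": 0,"ay": 0,"az": 0,"grip": 1},
  {"x": 0,"y": 0,"z": 0,"ax": 0,"ay": 0,"az": 0,"grip": 1},
], force=40)

```text
time: 13.65
tool_pos: [0.5933, -0.2133, 0.2338]
tcp_rot: [2.097, 2.34, -0.0]
wrist_force: [0.2, 0.1, -3.2]
width: 0.121
grip_force: 39.8
```

Run:
```python
from h import *
S,D,W=[imaging.read_camera(n) for n in("scene","side","wrist")]
for c in(S,D,W): print(red(c))
def wr(c,u,v):
    d=np.array([u-c["cx"],v-c["cy"]]); r=np.hypot(*d); th=r/c["fx"]; return -c["R"].T@c["t"], c["R"].T@np.r_[d/r*np.sin(th),np.cos(th)]
for b,_ in red(W):
    o,d=wr(W,*b); print(b,[ (o+d*(z-o[2])/d[2]) for z in (.213,.242)])
go([.593,-.2125,.22],96.5)
```

```text
[(array([181.6, 123.2]), np.int32(12)), (array([326. , 150.2]), np.int32(24)), (array([381.9, 163.4]), np.int32(37))]
[(array([135.9, 133.3]), np.int32(44)), (array([169.3, 165.5]), np.int32(50)), (array([296.9, 219.6]), np.int32(13)), (array([313.8, 222.4]), np.int32(31)), (array([309.9, 243.4]), np.int32(14))]
[(array([232.6, 178.2]), np.int32(143)), (array([258.7, 254.2]), np.int32(1055))]
[232.6 178.2] [array([ 0.5746, -0.186 ,  0.213 ]), array([ 0.5765, -0.1791,  0.242 ])]
[258.7 254.2] [array([ 0.5946, -0.2321,  0.213 ]), array([ 0.593 , -0.2171,  0.242 ])]
 q [-0.3844  0.1796  1.7015 -0.0001  1.2606 -0.4939] pos [ 0.5935 -0.2133  0.2337] yaw 96.27539677205871 shift [ 0.0016 -0.0008  0.0273] turn [-0.0003  0.0001 -0.0075]
```

The wire is about 15 mm behind the left catch, so roughly x = +3 mm over the seats. Now I'll feel downwards.

Request:
step_arm([
  {"x": 0.003,"y": 0,"z": 0.004,"ax": 0,"ay": 0,"az": 0,"grip": 1},
  {"x": 0.006,"y": 0,"z": 0.008,"ax": 0,"ay": 0,"az": 0,"grip": 1},
  {"x": 0.006,"y": 0,"z": 0.012,"ax": 0,"ay": 0,"az": 0,"grip": 1},
  {"x": 0.006,"y": 0,"z": 0.016,"ax": 0,"ay": 0,"az": 0,"grip": 1},
  {"x": 0.006,"y": 0,"z": 0.02,"ax": 0,"ay": 0,"az": 0,"grip": 1},
  {"x": 0.006,"y": 0,"z": 0.02,"ax": 0,"ay": 0,"az": 0,"grip": 1},
], force=40)

```text
time: 14.4
tool_pos: [0.5932, -0.2101, 0.223]
tcp_rot: [-2.096, -2.339, 0.001]
wrist_force: [-0.5, -0.1, -3.3]
width: 0.117
grip_force: 39.8
```

Request:
step_arm([
  {"x": 0,"y": 0,"z": 0.002,"ax": 0,"ay": 0,"az": 0,"grip": 1},
  {"x": 0,"y": 0,"z": 0.004,"ax": 0,"ay": 0,"az": 0,"grip": 1},
  {"x": 0,"y": 0,"z": 0.006,"ax": 0,"ay": 0,"az": 0,"grip": 1},
], force=40)

```text
time: 14.7
tool_pos: [0.5935, -0.2102, 0.2206]
tcp_rot: [2.096, 2.34, 0.0]
wrist_force: [0.1, 0.2, -3.8]
width: 0.117
grip_force: 39.8
```

Request:
step_arm([
  {"x": 0,"y": 0,"z": 0.002,"ax": 0,"ay": 0,"az": 0,"grip": 1},
  {"x": 0,"y": 0,"z": 0.004,"ax": 0,"ay": 0,"az": 0,"grip": 1},
], force=40)

```text
time: 14.9
tool_pos: [0.5936, -0.2102, 0.2186]
tcp_rot: [2.096, 2.34, 0.0]
wrist_force: [0.8, -0.3, -2.9]
width: 0.118
grip_force: 39.8
```

Request:
step_arm([
  {"x": 0,"y": 0,"z": 0.002,"ax": 0,"ay": 0,"az": 0,"grip": 1},
  {"x": 0,"y": 0,"z": 0.004,"ax": 0,"ay": 0,"az": 0,"grip": 1},
], force=40)

```text
time: 15.1
tool_pos: [0.5935, -0.2102, 0.2165]
tcp_rot: [2.096, 2.34, -0.0]
wrist_force: [-0.6, -1.0, -3.4]
width: 0.118
grip_force: 39.8
```

Request:
step_arm([
  {"x": 0,"y": 0,"z": 0.002,"ax": 0,"ay": 0,"az": 0,"grip": 1},
  {"x": 0,"y": 0,"z": 0.004,"ax": 0,"ay": 0,"az": 0,"grip": 1},
], force=40)

```text
time: 15.3
tool_pos: [0.5934, -0.2102, 0.2145]
tcp_rot: [-2.096, -2.34, 0.0]
wrist_force: [0.4, -0.1, -3.0]
width: 0.121
grip_force: 39.9
```

Request:
step_arm([
  {"x": 0,"y": 0,"z": 0.002,"ax": 0,"ay": 0,"az": 0,"grip": 1},
  {"x": 0,"y": 0,"z": 0.003,"ax": 0,"ay": 0,"az": 0,"grip": 1},
], force=40)

```text
time: 15.5
tool_pos: [0.5934, -0.2101, 0.2129]
tcp_rot: [-2.096, -2.34, 0.0]
wrist_force: [-0.2, -0.4, -3.7]
width: 0.121
grip_force: 39.8
```

Request:
step_arm([
  {"x": 0,"y": 0,"z": 0.002,"ax": 0,"ay": 0,"az": 0,"grip": 1},
  {"x": 0,"y": 0,"z": 0.003,"ax": 0,"ay": 0,"az": 0,"grip": 1},
], force=40)

```text
time: 15.7
tool_pos: [0.5935, -0.2102, 0.2115]
tcp_rot: [2.096, 2.34, 0.0]
wrist_force: [0.9, 1.1, -3.4]
width: 0.119
grip_force: 39.8
```

Request:
step_arm([
  {"x": 0,"y": 0,"z": 0.002,"ax": 0,"ay": 0,"az": 0,"grip": 1},
  {"x": 0,"y": 0,"z": 0.003,"ax": 0,"ay": 0,"az": 0,"grip": 1},
], force=40)

```text
time: 15.9
tool_pos: [0.5934, -0.2102, 0.21]
tcp_rot: [-2.096, -2.34, 0.0]
wrist_force: [-0.9, 0.5, -2.9]
width: 0.121
grip_force: 39.9
```

Request:
step_arm([
  {"x": 0,"y": 0,"z": 0.002,"ax": 0,"ay": 0,"az": 0,"grip": 1},
], force=40)

```text
time: 16.0
tool_pos: [0.5933, -0.2102, 0.2093]
tcp_rot: [-2.096, -2.34, 0.0]
wrist_force: [-1.6, 0.2, -0.4]
width: 0.122
grip_force: 40.1
```

Request:
step_arm([
  {"x": 0,"y": 0,"z": 0.002,"ax": 0,"ay": 0,"az": 0,"grip": 1},
], force=40)

```text
time: 16.1
tool_pos: [0.5932, -0.2103, 0.2086]
tcp_rot: [-2.096, -2.34, 0.001]
wrist_force: [-3.0, 0.2, 2.2]
width: 0.117
grip_force: 40.4
```

The wall is pushing back (Fx -3 N), so the wire is on the back lead-in. I'll ease it 1.5 mm towards the robot.

Request:
step_arm([
  {"x": 0,"y": -0.003,"z": 0,"ax": 0,"ay": 0,"az": 0,"grip": 1},
  {"x": 0,"y": -0.003,"z": 0,"ax": 0,"ay": 0,"az": 0,"grip": 1},
], force=40)

```text
time: 16.3
tool_pos: [0.5922, -0.2104, 0.2082]
tcp_rot: [2.096, 2.339, 0.001]
wrist_force: [0.1, 0.2, -1.5]
width: 0.121
grip_force: 39.9
```

Request:
step_arm([
  {"x": 0,"y": 0,"z": 0.002,"ax": 0,"ay": 0,"az": 0,"grip": 1},
], force=40)

```text
time: 16.4
tool_pos: [0.5923, -0.2104, 0.2074]
tcp_rot: [2.096, 2.339, 0.001]
wrist_force: [-0.8, -0.1, 0.7]
width: 0.118
grip_force: 40.3
```

Request:
step_arm([
  {"x": 0,"y": 0,"z": 0.001,"ax": 0,"ay": 0,"az": 0,"grip": 1},
], force=40)

```text
time: 16.5
tool_pos: [0.5924, -0.2104, 0.2072]
tcp_rot: [2.095, 2.339, 0.001]
wrist_force: [-0.1, 0.3, 2.0]
width: 0.121
grip_force: 40.4
```

Request:
step_arm([
  {"x": 0,"y": 0,"z": 0.001,"ax": 0,"ay": 0,"az": 0,"grip": 1},
], force=40)

```text
time: 16.6
tool_pos: [0.5924, -0.2104, 0.207]
tcp_rot: [2.095, 2.339, 0.001]
wrist_force: [-1.3, 1.0, 2.8]
width: 0.124
grip_force: 40.5
```

Request:
step_arm([
  {"x": 0,"y": 0,"z": 0.001,"ax": 0,"ay": 0,"az": 0,"grip": 1},
], force=40)

```text
time: 16.7
tool_pos: [0.5925, -0.2104, 0.2066]
tcp_rot: [2.095, 2.339, 0.001]
wrist_force: [-1.7, 1.1, 5.0]
width: 0.122
grip_force: 40.7
```

Request:
step_arm([
  {"x": 0,"y": 0,"z": 0.001,"ax": 0,"ay": 0,"az": 0,"grip": 1},
], force=40)

```text
time: 16.8
tool_pos: [0.5924, -0.2104, 0.2062]
tcp_rot: [2.095, 2.339, 0.001]
wrist_force: [-1.8, 1.2, 6.1]
width: 0.126
grip_force: 40.9
```

Request:
step_arm([
  {"x": 0,"y": 0,"z": 0.001,"ax": 0,"ay": 0,"az": 0,"grip": 1},
], force=40)

```text
time: 16.9
tool_pos: [0.5925, -0.2104, 0.206]
tcp_rot: [2.095, 2.339, 0.001]
wrist_force: [-2.6, 0.9, 6.7]
width: 0.119
grip_force: 41.0
```

Request:
step_arm([
  {"x": 0,"y": -0.002,"z": 0,"ax": 0,"ay": 0,"az": 0,"grip": 1},
], force=40)

```text
time: 17.0
tool_pos: [0.5923, -0.2104, 0.2062]
tcp_rot: [2.094, 2.338, 0.003]
wrist_force: [1.4, 2.1, 4.5]
width: 0.12
grip_force: 40.7
```

Request:
step_arm([
  {"x": 0,"y": 0,"z": 0.001,"ax": 0,"ay": 0,"az": 0,"grip": 1},
], force=40)

```text
time: 17.1
tool_pos: [0.5924, -0.2105, 0.2058]
tcp_rot: [2.094, 2.338, 0.003]
wrist_force: [-0.2, 1.5, 7.0]
width: 0.12
grip_force: 40.9
```

Request:
step_arm([
  {"x": 0,"y": 0,"z": 0.001,"ax": 0,"ay": 0,"az": 0,"grip": 1},
], force=40)

```text
time: 17.2
tool_pos: [0.5924, -0.2105, 0.2051]
tcp_rot: [2.094, 2.338, 0.003]
wrist_force: [1.0, 2.4, 2.9]
width: 0.118
grip_force: 40.5
```

Request:
step_arm([
  {"x": 0,"y": 0,"z": 0,"ax": 0,"ay": 0,"az": 0,"grip": 1},
], force=40)

```text
time: 17.3
tool_pos: [0.5923, -0.2104, 0.2043]
tcp_rot: [2.094, 2.338, 0.003]
wrist_force: [3.5, 1.4, 0.3]
width: 0.118
grip_force: 40.2
```

Request:
step_arm([
  {"x": 0,"y": 0,"z": 0.001,"ax": 0,"ay": 0,"az": 0,"grip": 1},
], force=40)

```text
time: 17.4
tool_pos: [0.5922, -0.2104, 0.2032]
tcp_rot: [2.095, 2.338, 0.003]
wrist_force: [4.2, 0.7, -2.8]
width: 0.12
grip_force: 39.9
```

Request:
step_arm([
  {"x": 0,"y": 0,"z": 0.001,"ax": 0,"ay": 0,"az": 0,"grip": 1},
], force=40)

```text
time: 17.5
tool_pos: [0.592, -0.2104, 0.2017]
tcp_rot: [2.095, 2.339, 0.002]
wrist_force: [7.3, -0.4, -6.4]
width: 0.115
grip_force: 39.6
```

Request:
step_arm([
  {"x": 0,"y": 0,"z": 0.001,"ax": 0,"ay": 0,"az": 0,"grip": 1},
], force=40)

```text
time: 17.6
tool_pos: [0.5914, -0.2104, 0.2002]
tcp_rot: [2.096, 2.34, 0.001]
wrist_force: [5.1, -0.6, -7.3]
width: 0.121
grip_force: 39.6
```

The force peaked at about 10 N on the hanger and then fell: the wire has passed the rollers and is being drawn down. I'll follow it into the seats.

Request:
step_arm([
  {"x": 0,"y": 0.001,"z": 0.002,"ax": 0,"ay": 0,"az": 0,"grip": 1},
], force=40)

```text
time: 17.7
tool_pos: [0.5903, -0.2103, 0.1987]
tcp_rot: [-2.094, -2.338, 0.003]
wrist_force: [0.3, -0.0, -4.4]
width: 0.117
grip_force: 39.9
```

Request:
step_arm([
  {"x": 0,"y": 0.001,"z": 0.002,"ax": 0,"ay": 0,"az": 0,"grip": 1},
], force=40)

```text
time: 17.8
tool_pos: [0.5903, -0.2101, 0.1981]
tcp_rot: [-2.094, -2.337, 0.004]
wrist_force: [-0.6, -0.6, -1.8]
width: 0.117
grip_force: 40.0
```

Request:
step_arm([
  {"x": 0,"y": 0,"z": 0.001,"ax": 0,"ay": 0,"az": 0,"grip": 1},
], force=40)

```text
time: 17.9
tool_pos: [0.5908, -0.2102, 0.1983]
tcp_rot: [-2.095, -2.338, 0.002]
wrist_force: [0.2, -0.6, -3.7]
width: 0.116
grip_force: 39.9
```

Request:
step_arm([
  {"x": 0,"y": 0,"z": 0.001,"ax": 0,"ay": 0,"az": 0,"grip": 1},
], force=40)

```text
time: 18.0
tool_pos: [0.5913, -0.2103, 0.1984]
tcp_rot: [-2.095, -2.339, 0.001]
wrist_force: [-0.0, -0.3, -3.8]
width: 0.12
grip_force: 39.9
```

Request:
step_arm([
  {"x": 0,"y": 0,"z": 0.002,"ax": 0,"ay": 0,"az": 0,"grip": 1},
  {"x": 0,"y": 0,"z": 0.002,"ax": 0,"ay": 0,"az": 0,"grip": 1},
], force=40)

```text
time: 18.2
tool_pos: [0.5918, -0.2104, 0.1982]
tcp_rot: [-2.096, -2.34, 0.0]
wrist_force: [-0.5, 0.2, -2.2]
width: 0.122
grip_force: 40.0
```

Request:
step_arm([
  {"x": 0,"y": 0,"z": 0.001,"ax": 0,"ay": 0,"az": 0,"grip": 1},
  {"x": 0,"y": 0,"z": 0.001,"ax": 0,"ay": 0,"az": 0,"grip": 1},
], force=40)

```text
time: 18.4
tool_pos: [0.592, -0.2104, 0.1979]
tcp_rot: [2.096, 2.34, 0.0]
wrist_force: [-0.7, -0.4, -0.9]
width: 0.12
grip_force: 40.1
```

Request:
step_arm([
  {"x": 0,"y": 0,"z": 0.001,"ax": 0,"ay": 0,"az": 0,"grip": 1},
  {"x": 0,"y": 0,"z": 0.001,"ax": 0,"ay": 0,"az": 0,"grip": 1},
], force=40)

```text
time: 18.6
tool_pos: [0.5921, -0.2104, 0.1976]
tcp_rot: [2.096, 2.34, 0.0]
wrist_force: [-1.7, -0.2, 1.3]
width: 0.12
grip_force: 40.3
```

Request:
step_arm([
  {"x": 0,"y": -0.001,"z": 0.002,"ax": 0,"ay": 0,"az": 0,"grip": 1},
  {"x": 0,"y": -0.001,"z": 0.002,"ax": 0,"ay": 0,"az": 0,"grip": 1},
], force=40)

```text
time: 18.8
tool_pos: [0.592, -0.2104, 0.1971]
tcp_rot: [2.095, 2.339, 0.001]
wrist_force: [-1.4, 1.6, 3.3]
width: 0.117
grip_force: 40.7
```

Request:
step_arm([
  {"x": 0,"y": 0,"z": 0.001,"ax": 0,"ay": 0,"az": 0,"grip": 1},
  {"x": 0,"y": 0,"z": 0.001,"ax": 0,"ay": 0,"az": 0,"grip": 1},
], force=40)

```text
time: 19.0
tool_pos: [0.5921, -0.2104, 0.1968]
tcp_rot: [2.095, 2.339, 0.001]
wrist_force: [-3.1, 0.9, 7.0]
width: 0.111
grip_force: 40.9
```

Request:
step_arm([
  {"x": 0,"y": 0,"z": 0.001,"ax": 0,"ay": 0,"az": 0,"grip": 1},
  {"x": 0,"y": 0,"z": 0.001,"ax": 0,"ay": 0,"az": 0,"grip": 1},
], force=40)

```text
time: 19.2
tool_pos: [0.5921, -0.2105, 0.1966]
tcp_rot: [2.095, 2.339, 0.001]
wrist_force: [-2.8, 2.0, 6.9]
width: 0.122
grip_force: 41.0
```

Request:
step_arm([
  {"x": 0,"y": -0.002,"z": 0.001,"ax": 0,"ay": 0,"az": 0,"grip": 1},
  {"x": 0,"y": -0.002,"z": 0.001,"ax": 0,"ay": 0,"az": 0,"grip": 1},
], force=40)

```text
time: 19.4
tool_pos: [0.592, -0.2105, 0.1966]
tcp_rot: [2.094, 2.337, 0.004]
wrist_force: [-0.1, 2.7, 6.7]
width: 0.118
grip_force: 41.0
```

Request:
step_arm([
  {"x": 0,"y": 0,"z": 0.001,"ax": 0,"ay": 0,"az": 0,"grip": 1},
  {"x": 0,"y": 0,"z": 0.001,"ax": 0,"ay": 0,"az": 0,"grip": 1},
], force=40)

```text
time: 19.6
tool_pos: [0.5921, -0.2105, 0.1964]
tcp_rot: [2.094, 2.337, 0.004]
wrist_force: [-1.0, 2.5, 8.2]
width: 0.12
grip_force: 41.2
```

Request:
step_arm([
  {"x": 0,"y": 0,"z": 0.001,"ax": 0,"ay": 0,"az": 0,"grip": 1},
  {"x": 0,"y": 0,"z": 0.001,"ax": 0,"ay": 0,"az": 0,"grip": 1},
], force=40)

```text
time: 19.8
tool_pos: [0.5921, -0.2105, 0.1962]
tcp_rot: [2.094, 2.337, 0.004]
wrist_force: [-1.3, 2.4, 9.6]
width: 0.115
grip_force: 41.3
```

Request:
step_arm([
  {"x": 0,"y": 0,"z": 0.002,"ax": 0,"ay": 0,"az": 0,"grip": 1},
  {"x": 0,"y": 0,"z": 0.002,"ax": 0,"ay": 0,"az": 0,"grip": 1},
], force=40)

```text
time: 20.0
tool_pos: [0.5921, -0.2105, 0.1958]
tcp_rot: [2.094, 2.337, 0.004]
wrist_force: [-2.9, 3.1, 11.8]
width: 0.12
grip_force: 41.5
```

Request:
step_arm([
  {"x": 0,"y": 0,"z": 0.001,"ax": 0,"ay": 0,"az": 0,"grip": 1},
  {"x": 0,"y": 0,"z": 0.001,"ax": 0,"ay": 0,"az": 0,"grip": 1},
], force=40)

```text
time: 20.2
tool_pos: [0.5921, -0.2105, 0.1957]
tcp_rot: [2.094, 2.337, 0.004]
wrist_force: [-3.6, 3.0, 12.8]
width: 0.115
grip_force: 41.6
```

Request:
step_arm([
  {"x": 0,"y": 0,"z": -0.004,"ax": 0,"ay": 0,"az": 0,"grip": 1},
  {"x": 0,"y": 0,"z": -0.006,"ax": 0,"ay": 0,"az": 0,"grip": 1},
  {"x": 0,"y": 0,"z": -0.006,"ax": 0,"ay": 0,"az": 0,"grip": 1},
], force=40)

```text
time: 20.5
tool_pos: [0.592, -0.2105, 0.1966]
tcp_rot: [2.094, 2.338, 0.003]
wrist_force: [0.9, 2.0, 5.8]
width: 0.116
grip_force: 41.0
```

Request:
step_arm([
  {"x": 0,"y": 0,"z": -0.003,"ax": 0,"ay": 0,"az": 0,"grip": 1},
  {"x": 0,"y": 0,"z": -0.003,"ax": 0,"ay": 0,"az": 0,"grip": 1},
], force=40)

```text
time: 20.7
tool_pos: [0.5917, -0.2105, 0.1971]
tcp_rot: [2.095, 2.338, 0.003]
wrist_force: [3.2, 1.5, 3.4]
width: 0.119
grip_force: 40.6
```

Request:
step_arm([
  {"x": 0,"y": 0,"z": -0.002,"ax": 0,"ay": 0,"az": 0,"grip": 1},
  {"x": 0,"y": 0,"z": -0.002,"ax": 0,"ay": 0,"az": 0,"grip": 1},
], force=40)

```text
time: 20.9
tool_pos: [0.5907, -0.2107, 0.1973]
tcp_rot: [2.096, 2.34, -0.0]
wrist_force: [2.5, 1.1, 1.8]
width: 0.119
grip_force: 40.5
```

Request:
step_arm([
  {"x": 0,"y": 0.001,"z": -0.001,"ax": 0,"ay": 0,"az": 0,"grip": 1},
  {"x": 0,"y": 0.001,"z": -0.001,"ax": 0,"ay": 0,"az": 0,"grip": 0.7},
  {"x": 0,"y": 0.001,"z": -0.001,"ax": 0,"ay": 0,"az": 0,"grip": 0.6},
  {"x": 0,"y": 0.001,"z": -0.001,"ax": 0,"ay": 0,"az": 0,"grip": 0.5},
  {"x": 0,"y": 0.001,"z": -0.001,"ax": 0,"ay": 0,"az": 0,"grip": 0.35},
  {"x": 0,"y": 0.001,"z": -0.001,"ax": 0,"ay": 0,"az": 0,"grip": 0.3},
  {"x": 0,"y": 0.001,"z": -0.001,"ax": 0,"ay": 0,"az": 0,"grip": 0.3},
], force=20)

```text
time: 21.6
tool_pos: [0.5908, -0.2104, 0.198]
tcp_rot: [-2.096, -2.34, 0.0]
wrist_force: [0.2, 0.2, -0.4]
width: 0.349
grip_force: 0.0
```

Run:
```python
from h import *
S,D,W=[imaging.read_camera(n) for n in("scene","side","wrist")]
for c in(S,D,W): print(red(c))
def wr(c,u,v):
    d=np.array([u-c["cx"],v-c["cy"]]); r=np.hypot(*d); th=r/c["fx"]; return -c["R"].T@c["t"], c["R"].T@np.r_[d/r*np.sin(th),np.cos(th)]
for b,_ in red(W):
    o,d=wr(W,*b); print(b,o+d*(.207-o[2])/d[2])
for p in ([.591,-.212,.207],[.591,-.212,.22]):
  for c in (S,D):
    q=c["R"]@np.array(p)+c["t"]; print(p,q[:2]/q[2]*c["fx"]+[c["cx"],c["cy"]])
```

```text
[(array([182.7, 131.1]), np.int32(27)), (array([193.7, 132.3]), np.int32(7)), (array([326. , 150.2]), np.int32(24)), (array([381.9, 163.4]), np.int32(37))]
[(array([135.8, 133.3]), np.int32(43)), (array([169.4, 165.4]), np.int32(51)), (array([308.5, 230.8]), np.int32(68)), (array([309.6, 243.2]), np.int32(16))]
[(array([231. , 202.1]), np.int32(225)), (array([258.7, 255.4]), np.int32(1113)), (array([236.1, 306.6]), np.int32(173))]
[231.  202.1] [ 0.5743 -0.1879  0.207 ]
[258.7 255.4] [ 0.5906 -0.2147  0.207 ]
[236.1 306.6] [ 0.5817 -0.2489  0.207 ]
[0.591, -0.212, 0.207] [182.5168 131.1588]
[0.591, -0.212, 0.207] [309.1062 231.0649]
[0.591, -0.212, 0.22] [181.6816 128.1249]
[0.591, -0.212, 0.22] [309.7882 226.9448]
```

Released. The sleeve is stationary at the seat: both views match (0.591, -0.212, 0.207). Now I'll withdraw upwards.

Request:
step_arm([
  {"x": 0,"y": 0,"z": -0.005,"ax": 0,"ay": 0,"az": 0,"grip": 0.3},
  {"x": 0,"y": 0,"z": -0.015,"ax": 0,"ay": 0,"az": 0,"grip": 0.3},
  {"x": 0,"y": 0,"z": -0.035,"ax": 0,"ay": 0,"az": 0,"grip": 0.3},
  {"x": 0,"y": 0,"z": -0.07,"ax": 0,"ay": 0,"az": 0,"grip": 0.3},
  {"x": 0,"y": 0,"z": -0.12,"ax": 0,"ay": 0,"az": 0,"grip": 0.3},
  {"x": 0,"y": 0,"z": -0.18,"ax": 0,"ay": 0,"az": 0,"grip": 0.3},
  {"x": 0,"y": 0,"z": -0.24,"ax": 0,"ay": 0,"az": 0,"grip": 0.3},
  {"x": 0,"y": 0,"z": -0.26,"ax": 0,"ay": 0,"az": 0,"grip": 0.3},
  {"x": 0,"y": 0,"z": -0.26,"ax": 0,"ay": 0,"az": 0,"grip": 0.3},
  {"x": 0,"y": 0,"z": -0.26,"ax": 0,"ay": 0,"az": 0,"grip": 0.3},
], force=20)

```text
time: 22.75
tool_pos: [0.5906, -0.2103, 0.327]
tcp_rot: [-2.096, -2.339, 0.001]
wrist_force: [-0.6, -0.7, 0.6]
width: 0.352
grip_force: 0.0
```

Run:
```python
from h import *
S,D=[imaging.read_camera(n) for n in("scene","side")]
for c in(S,D): print(red(c))
a=[r for r in red(S) if abs(r[0][0]-183)<4][0]; b=[r for r in red(D) if abs(r[0][1]-231)<4][0]
print(tri(S,a[0],D,b[0]))
h=cv2.cvtColor(D["img"],cv2.COLOR_RGB2HSV)
```

```text
[(array([181.9, 130.8]), np.int32(34)), (array([193.7, 132.3]), np.int32(7)), (array([326. , 150.2]), np.int32(24)), (array([381.9, 163.4]), np.int32(37))]
[(array([135.9, 133.3]), np.int32(44)), (array([169.4, 165.4]), np.int32(50)), (array([297., 220.]), np.int32(13)), (array([308.4, 230.8]), np.int32(67)), (array([309.5, 243.2]), np.int32(17))]
(array([ 0.5906, -0.2126,  0.2083]), np.float64(0.002694442844223945))
```

Run:
```python
from h import *
S,D=[imaging.read_camera(n) for n in("scene","side")]
def ax(c,p):
    h=cv2.cvtColor(c["img"],cv2.COLOR_RGB2HSV); m=((h[...,0]<8)|(h[...,0]>172))&(h[...,1]>130)&(h[...,2]>80)
    _,l,s,ce=cv2.connectedComponentsWithStats(m.astype(np.uint8)); i=1+np.argmin(np.hypot(*(ce[1:]-p).T))
    P=np.argwhere(l==i)[:,::-1].astype(np.float32); vx,vy,_,_=cv2.fitLine(P,cv2.DIST_L2,0,.01,.01).ravel(); return np.array([vx,vy])
da,db=ax(S,(182,131)),ax(D,(308.4,230.8)); print("measured dirs",da,db)
for t in (0,.15,-.15):
  r=[]
  for c in(S,D):
    e=np.array([np.cos(1.682)*np.cos(t),np.sin(1.682)*np.cos(t),np.sin(t)]); f=[]
    for k in(-.014,.014):
        q=c["R"]@(np.array([.591,-.2124,.2075])+k*e)+c["t"]; f.append(q[:2]/q[2])
    v=f[1]-f[0]; r.append(v/np.linalg.norm(v))
  print(t,*r)
```

```text
measured dirs [0.8619 0.507 ] [0.4784 0.8781]
0 [0.8331 0.5532] [-0.4763 -0.8793]
0.15 [0.8732 0.4874] [-0.4211 -0.907 ]
-0.15 [0.7951 0.6065] [-0.5396 -0.8419]
```

The better-resolved side view shows the wire level, so both seats are taken. The coarser scene view suggests a slight tilt, but it has half the pixels. Handing in.

```bash
python3 -c "
from workcell import bot
print(bot.finish_job())"
```

```text
the job is handed in; nothing more can be done
None
```

The pail is hanging on the blue hanger with its wire in the seats and the gripper is clear, and I handed the job in at about 23 s; the pail tipped forward about 0.25 rad while the bail was being raised (limit 0.6) and was set upright again, and the hand-in gave no verdict.

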